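Seat a lens carrier against the hidden stop and zero the gauge

TASK

Take the stylus from its stand and, leaning it so that it reaches in under the fixture's cover, nudge the lens carrier along its guide with the tip until it rests fully against the stop hidden under the cover, gently enough that the stop is not driven back; do not touch the carrier with the gripper. Then press the read-out's recessed zero button fully with the stylus, let it spring back, and return the stylus upright to its stand, fully down. Leave the other things on the table where they are.

Things in the scene. Friction and masses are not known exactly. Their poses are not given: they have to be found in the camera images.
- fixture: Fixed gauging fixture: dark steel base plate 245 x 85 mm, 10 mm thick, with two low aluminium guide rails along x and a grey tunnel cover over its other half. Origin on the table under the middle of the cover's front edge; x runs along the guide into the cover, z up. Plate from x = -130 to 115 mm. Rails' inner faces at y = +-19.5 mm, 8 mm thick, tops at z = 22 mm, open at x = -130.
- cover_mouth (a point): Middle of the lower front edge of the cover's roof, 72 mm above the table; axes as the fixture. Cover from here to 115 mm along x, 75 mm wide (55 mm inside), roof 8 mm thick, a black box 14 mm high on it; inner end closed. With the carrier on the stop, its rear face is 12 to 32 mm inside the mouth (varies), so the stylus must lean back some 40 degrees from vertical to reach it.
- carrier_center (a point): Lens carrier: loose aluminium block 40 (x) x 36 (y) x 28 mm high with a low black lens ring (28 mm across, 8 mm high) on top; about 200 g. It lies on the base plate between the rails, outside the cover at first, and slides against 1 to 3 N of friction. Point: centre of the block, 14 mm above its underside; x points into the cover.
- stop (a joint): The hidden stop, a steel block 35 mm wide and 25 mm high on the base plate under the cover. It is clamped by friction only: it yields and slides deeper if pushed with more than about 6 N. Value: how far it has been driven back, m (0 at the start).
- pin (a joint): Thin steel feeler pin on the guide's centre line, 24 mm above the table, standing 8 mm out of the stop's face towards the carrier, which pushes it in against a very weak spring (under 0.3 N); its tail sticks out of the cover's closed end. Value: how far it is pushed in, m: 0 free, 0.007 to 0.008 when the carrier rests against the stop.
- stylus_grip (a point): Stylus: grey square plastic handle 18 x 18 x 60 mm, below it a round steel shaft 8 mm thick, 90 mm long, ball-ended (radius 4 mm); 60 g. It stands upright in its stand, shaft down, the handle's underside on the stand's top. Point: centre of the handle, 30 mm above its underside, 120 mm above the tip; z from tip to handle, x and y along the square's sides.
- stand_mouth (a point): Mouth of the hole in the stylus stand, a fixed upright plywood block 50 x 50 mm, 96 mm high with a 90 x 90 mm foot (4 mm thick). Point: centre of the hole in the block's top face; the hole is 14 mm wide with a 2 mm chamfer and takes the whole shaft, straight down. z up.
- button_top (a point): Centre of the top of the read-out's recessed zero button when not pressed. The read-out is a fixed grey box 110 x 85 mm, 52 mm high, with a dark display on top; the black button, 15 mm across, lies 6 mm down in a round well 18 mm wide in the top beside it. Pressed straight down.
- button (a joint): The zero button: 0 released, 0.005 m fully down; spring, about 1.5 N at first to 4 N when fully down.
- tape: Bystander: cardboard-coloured tape roll lying flat, 90 mm across, 25 mm high. Origin at the centre of its underside.
- cap: Bystander: black round lens cap, 42 mm across, 12 mm high. Origin at the centre of its underside.
- barrel: Bystander: black lens barrel standing upright, 44 mm across, 50 mm high. Origin at the centre of its underside.
- jar: Bystander: clear jar with a steel lid, 56 mm across, 80 mm high. Origin at the centre of its underside.
- driver: Bystander: screwdriver with a red handle lying on the table, out at the side. Origin near its middle.
- brush: Bystander: flat brush with an orange-brown handle lying on the table, out at the side. Origin near its middle.
- carton: Bystander: closed brown carton 160 x 110 x 70 mm on the table, out at the side. Origin at the centre of its underside.

How it is judged:
By the outcome, as a careful person would: the job done as asked, in the order asked, and still so for the second after the job is handed in, with the robot touching nothing.
It also fails if it takes over 72 s, if anything falls off the work surface, if the arm or the gripper's body presses on something with over 40 N, if the wrist force passes 120 N, or if a joint passes its speed limit or range.

ROBOT

A 6-joint arm with a two-finger parallel gripper is mounted at the origin on the work surface. World frame = base frame: x ahead of the robot, y to its left, z up, the work surface at z = 0. Lengths are in m, angles in rad, forces in N, time in s.
With the tool pointing down it reaches from about 0.35 to 0.975 m from the base axis. Payload 4.9 kg.
Tool frame: the origin (TCP) lies midway between the tips of the shut fingers; the grasp point (between the pads) lies 19 mm behind it; z points along the fingers, y is the line along which they close (so a half turn about z gives the same grasp; the last joint's range is limited). The gripper opens to 85 mm and grips with 20 to 120 N. Pads are 22 mm wide; open, the fingers measure 114 mm over their backs; the gripper's body (76 mm by 85 mm) begins 54 mm behind the grasp point. The pads swing forward as they close: fully open they stand 13 mm farther back than shut.
Start: joints at [1.162, 0.053, 1.613, -0, 1.476, -0.119], TCP at [0.179, 0.599, 0.231] pointing down, gripper open.
Joint ranges: [-3.01, 3.01], [-1.01, 2.22], [0.06, 2.58], [-1.02, 4.17], [0.09, 2.62], [-3.14, 3.14]. Speed limits (rad/s): [2.57, 2.57, 3.14, 3.14, 3.14, 3.14].

INTERFACE

Orientations are given as a unit quaternion [w, x, y, z].
In Python, from plant import state, grab_frame, job_done, cut_out, place_of gives the robot as it stands.
- The arm moves only by the tool jog_arm, never from a script. Its argument "motion" is text: rows parted by semicolons, each of 7 numbers parted by spaces: the opening in per cent of the stroke, from 0 (shut) to 100 (fully open), then the shift along the tool's x, y, z as a fraction of full scale, then the turn, a rotation vector about the tool's x, y, z as a fraction of full scale. A call has exactly 5 rows; each row is the pose to reach, as a shift and turn from the pose commanded when the call began, along the tool's axes at that moment; what a row does not reach only later rows make up. Full scale, the value 1, is 50 cm for a shift and 1.5 rad for a turn. A row lasts 1/8 s, in which the tool goes at most 62.5 mm and 10.7 degrees, less where a joint would pass 70% of its speed; a pose out of reach is approached as far as the arm can. A call with a number of a shift or a turn outside -1 to 1 is refused whole. A call with a gripper value outside its range is refused whole. The fingers move at their own pace and stop on an object; the grip force is fixed at half the most. Time passes only in rows, so rows that repeat a pose let the fingers close, or fill a call up. It gives the time, the measured TCP pose, the force, the opening and the grip force at its end, in the units of the state.
- state(): the state, without advancing time (a new reading comes with each control period).
- grab_frame(name): name is "scene" or "side" or "wrist"; returns a dict with "color" (480x640x3 uint8, red, green, blue), "range_z" (480x640 float32, m along the optical axis (not along the pixel's ray), 0 where there is no reading), "intrinsics" (3x3 intrinsics, pixels), "k1" (the pictures are not rectified: a ray, as slopes to the right and down, at radius r is drawn at 1 + k1 r^2 times it, then the intrinsics apply), "world_from_camera" (4x4, takes a point from camera to world coordinates). Camera axes: x right, y up, looking along -z (the intrinsics and any distortion apply to the point x, -y, -z); pixel columns grow to the right and rows downward; lengths in m; the calibration is good to about 2 mm. A picture is of the moment at which its call begins.
- job_done(): hands the job in; it is judged then, once.
Trained networks look in the newest picture that a camera, given by its name, has taken for a name from the list of things; names that differ only in an ending like _2 or _b are one class to them, and where a whole thing is asked for, a point or a joint stands for the part that bears it (a point fixed in the world has none). Each returns a list of dicts, best first, with "p" (0 to 1); they miss things now and then, are a little off and sometimes report something else, mostly with a low value. They report only what shows in the picture. A call takes as long as a camera call.
- cut_out(camera, thing): "pixels" (480x640 bool, what is visible of it).
- place_of(camera, thing): "at" ([x, y, z] in m, in world coordinates, good to about 4 mm: a listed point, or the origin of a listed thing).
The state is a dict: "time": time; "joint_pos": joint angles; "joint_vel": joint speeds; "joint_efforts": joint torques, N m; "tool_pos": TCP position; "tool_rot": TCP orientation; "contact_force": force on the tool from outside, world axes, zero at the start; "ft_torque": the same for the moment, N m; "gripper_width": opening from 0.0 (shut) to 1.0 (fully open); "grasp_force": force on a finger pad.
Only numpy, scipy, OpenCV 4.12 (cv2) and the standard library are available. Lean on these libraries where they do the work, as an engineer would, in place of code of your own. Each camera call takes 0.05 s, during which the arm holds its last target. There are 200 camera calls.

## Working session

There is one attempt and no reset: what is moved stays moved. The work goes in short steps, Python scripts to look and compute and a tool call to move; the robot and the scene stay as the last step left them, time stands still between calls to the robot, and variables do not carry over. Pictures are saved under pics/ and viewed, at most 10 in all, crops included, and the job is handed in when it is done.

Besides the shell and the picture viewer there is one more tool, called in YAML: its name, and indented under it one key for each argument. jog_arm: Moves the arm, as the interface text tells. Shift numbers are shares of 50 cm and turn numbers shares of 1.5 rad, none past 1 either way. Its arguments: {"type":"object","properties":{"motion":{"type":"string"}},"required":["motion"]}

```bash
mkdir -p pics; ls; cat > h.py <<'E'
import numpy as np,cv2
from plant import *
def pts(f):
    K=f["intrinsics"];k1=f["k1"];h,w=f["range_z"].shape
    u,v=np.meshgrid(np.arange(w),np.arange(h))
    xy=cv2.undistortPoints(np.stack([u,v],-1).reshape(-1,1,2).astype(float),np.array(K,float),np.array([k1,0,0,0.])).reshape(h,w,2)
    d=f["range_z"];P=np.stack([xy[...,0]*d,-xy[...,1]*d,-d,np.ones_like(d)],-1)
    return (P@np.array(f["world_from_camera"]).T)[...,:3]
E
python3 - <<'E'
from h import *
np.set_printoptions(precision=4,suppress=True)
for c in ["scene","side"]:
    f=grab_frame(c);cv2.imwrite(f"pics/{c}0.png",f["color"][...,::-1]);np.savez(f"{c}0.npz",P=pts(f),c=f["color"])
    print(c,np.array(f["world_from_camera"]))
    for t in "fixture cover_mouth carrier_center stylus_grip stand_mouth button_top tape cap barrel jar driver brush carton pin".split():
        try: print(t,[(np.round(r["at"],4),round(r["p"],2)) for r in place_of(c,t)[:2]])
        except Exception as e: print(t,e)
print(state())
E
```

```text
pics
scene [[ 0.5599 -0.4582  0.6903  1.4993]
 [ 0.8285  0.305  -0.4696 -0.6345]
 [ 0.0047  0.8349  0.5504  0.8449]
 [ 0.      0.      0.      1.    ]]
fixture [(array([ 0.5611,  0.0128, -0.0002]), 0.6)]
cover_mouth [(array([0.5663, 0.01  , 0.0702]), 0.6)]
carrier_center [(array([ 0.4446, -0.301 ,  0.0467]), 0.73), (array([ 0.5773, -0.0514,  0.0252]), 0.61)]
stylus_grip [(array([0.4697, 0.3238, 0.1246]), 0.48)]
stand_mouth [(array([0.471 , 0.3208, 0.1021]), 0.87), (array([0.6607, 0.4519, 0.0023]), 0.35)]
button_top [(array([ 0.4442, -0.2997,  0.0451]), 0.94)]
tape [(array([0.3247, 0.2064, 0.0004]), 0.8)]
cap [(array([ 0.3344, -0.1996, -0.0001]), 0.65)]
barrel [(array([ 0.7121, -0.2369,  0.0026]), 0.8)]
jar [(array([ 0.7482,  0.2322, -0.0049]), 0.87), (array([0.5682, 0.0088, 0.0704]), 0.25)]
driver [(array([ 0.4523, -0.4446, -0.0027]), 0.69)]
brush [(array([0.4102, 0.4465, 0.0007]), 0.85)]
carton [(array([0.6602, 0.4517, 0.0001]), 0.57)]
pin it knows: barrel, brush, button_top, cap, carrier_center, carton, cover_mouth, driver, fixture, jar, stand_mouth, stylus_grip, tape
side [[ 0.995
[... 758 characters left out ...]
 []
carton [(array([ 0.6601,  0.4529, -0.002 ]), 0.72)]
pin it knows: barrel, brush, button_top, cap, carrier_center, carton, cover_mouth, driver, fixture, jar, stand_mouth, stylus_grip, tape
{'time': 1.4, 'joint_pos': array([ 1.162 ,  0.0527,  1.6129, -0.    ,  1.476 , -0.119 ]), 'joint_vel': array([-0.0014, -0.0001, -0.0015, -0.0003,  0.0004,  0.0013]), 'joint_efforts': array([  0.0001, -39.3676, -37.0452,  -0.0001,   0.0006,   0.    ]), 'tool_pos': array([0.1786, 0.5989, 0.2313]), 'tool_rot': array([0.    , 0.1444, 0.9895, 0.    ]), 'contact_force': array([-0.6684,  0.3559,  0.528 ]), 'ft_torque': array([ 0.0458,  0.0376, -0.0664]), 'grasp_force': 0.0, 'gripper_width': 1.0011728784253688}
```

View images.

View pics/scene0.png

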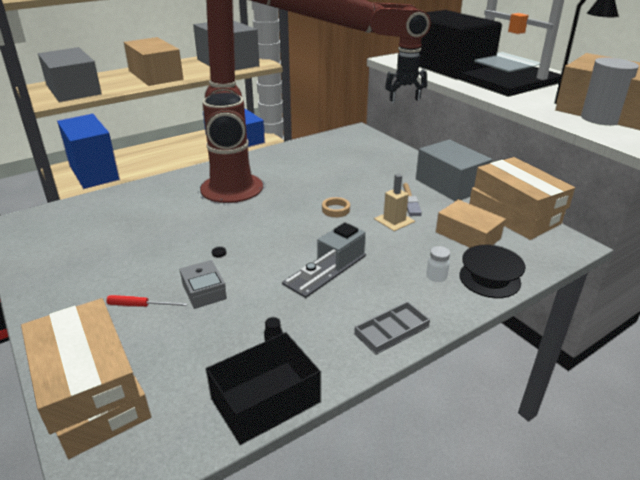

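View pics/side0.png

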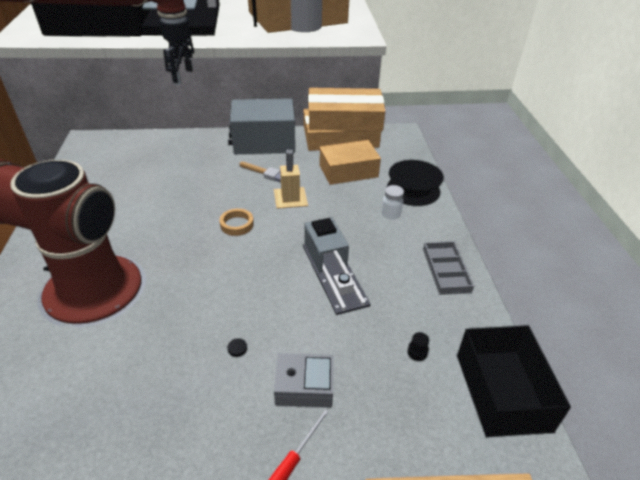

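```bash
cat >> h.py <<'E'
from scipy.spatial.transform import Rotation as Rn
def tool(s):
    q=s["tool_rot"];return np.array(s["tool_pos"]),Rn.from_quat([q[1],q[2],q[3],q[0]])
def rect(P,c,r,z0,z1):
    m=(np.hypot(P[...,0]-c[0],P[...,1]-c[1])<r)&(P[...,2]>z0)&(P[...,2]<z1)
    q=P[m];
    if len(q)<4: return len(q)
    b=cv2.minAreaRect((q[:,:2]*1000).astype(np.float32));return len(q),np.round(b[0],1),np.round(b[1],1),round(b[2],1),np.round(np.median(q[:,2])*1000,1)
def plan(pt,Rw,s=None):
    "shift/turn in jog units from commanded~measured pose to world pose pt,Rw"
    p,R=tool(s or state());return np.round(R.inv().apply(np.array(pt)-p)/.5,4),np.round((R.inv()*Rw).as_rotvec()/1.5,4)
E
python3 - <<'E'
from h import *
np.set_printoptions(precision=4,suppress=True)
f=grab_frame("wrist");p,R=tool(state());T=np.array(f["world_from_camera"])
print("cam in tool",R.inv().apply(T[:3,3]-p),"\n",R.inv().as_matrix()@T[:3,:3],f["intrinsics"],f["k1"])
for c in["scene","side"]:
    P=np.load(c+"0.npz")["P"]
    print(c,"plate",rect(P,(.572,-.02),.2,.006,.014))
    print("rails",rect(P,(.572,-.04),.1,.019,.025)); print("roof",rect(P,(.555,.07),.1,.075,.084));print("box",rect(P,(.555,.07),.1,.088,.1))
    print("ring",rect(P,(.578,-.053),.04,.030,.055))
    print("standtop",rect(P,(.472,.323),.06,.09,.1),"handle",rect(P,(.472,.323),.06,.11,.16),"foot",rect(P,(.472,.323),.08,.002,.008))
    print("readout",rect(P,(.47,-.3),.12,.046,.06))
    print("tablez",np.median(P[(abs(P[...,0]-.55)<.1)&(abs(P[...,1]+.15)<.03)][:,2]))
E
```

```text
cam in tool [ 0.0812 -0.0001 -0.1421] 
 [[ 0.0008  0.9483  0.3175]
 [ 1.     -0.0008 -0.0002]
 [ 0.0001  0.3175 -0.9483]] [[421.9325   0.     317.3871]
 [  0.     421.9325 238.8847]
 [  0.       0.       1.    ]] -0.010253780877167546
scene plate (740, array([568.3, -12. ]), array([337.4, 317.6]), 83.6, np.float64(10.8))
rails (286, array([573.6, -31.2]), array([ 75. , 176.5]), 9.6, np.float64(22.3))
roof (469, array([552.3,  65. ]), array([ 77.8, 117.1]), 16.3, np.float64(80.9))
box (230, array([547.9,  84.7]), array([53.7, 54.1]), 11.6, np.float64(94.7))
ring (193, array([583.1, -50. ]), array([36.9, 43. ]), 13.2, np.float64(39.9))
standtop (137, array([473.8, 323.7]), array([58.8, 53.2]), 2.4, np.float64(96.6)) handle (121, array([473.6, 323.1]), array([22.3, 23.3]), 80.9, np.float64(137.6)) foot (403, array([476.3, 313. ]), array([153. , 138.9]), 39.9, np.float64(4.3))
readout (1022, array([ 472. , -303.6]), array([ 86.7, 121.4]), 83.4, np.float64(52.9))
tablez -0.00023475637719272413
side plate (1171, array([565.7,   1.1]), array([ 86. , 248.2]), 14.7, np.float64(9.4))
rails (353, array([577.1, -31. ]), array([ 73.5, 183. ]), 18.8, np.float64(21.3))
roof (653, array([549.4,  64.5]), array([ 75.4, 116.9]), 13.8, np.float64(78.9))
box (288, array([544.7,  81.3]), array([49.6, 54. ]), 17.0, np.float64(92.6))
ring (234, array([580.5, -54.6]), array([36.7, 40.6]), 13.6, np.float64(38.8))
standtop (170, array([473.2, 321.7]), array([50.4, 56.6]), 3.9, np.float64(94.6)) handle (125, array([473. , 321.4]), array([24.7, 18.1]), 78.8, np.float64(137.2)) foot (269, array([466.4, 319.9]), array([145.9, 142.2]), 42.9, np.float64(3.5))
readout (2289, array([ 472.2, -305. ]), array([ 89.4, 109.6]), 83.4, np.float64(51.9))
tablez -0.0006193165652154664
```

```bash
cat >> h.py <<'E'
from scipy.spatial.transform import Slerp
def Rt(psi,lean=0,about=None):
    "tool down with tool y at yaw psi(deg); lean: rotate world about horizontal axis 'about' yaw by lean deg"
    c,s=np.cos(np.radians(psi)),np.sin(np.radians(psi))
    R=Rn.from_matrix(np.array([[-s,c,0],[c,s,0],[0,0,-1.]]))
    # columns: x=(-s,c,0)*?, enforce right-handed: x=y×z
    y=np.array([c,s,0]);z=np.array([0,0,-1.]);x=np.cross(y,z);R=Rn.from_matrix(np.column_stack([x,y,z]))
    if lean: a=np.radians(about);R=Rn.from_rotvec(np.radians(lean)*np.array([np.cos(a),np.sin(a),0]))*R
    return R
def seq(p1,R1,n,g,start=None,ease=None):
    "print n calls of 5 rows from start to p1,R1"
    p0,R0=start or tool(state());sl=Slerp([0,1],Rn.concatenate([R0,R1]))
    print("dist mm",1e3*np.linalg.norm(p1-p0),"turn deg",np.degrees((R0.inv()*R1).magnitude()))
    pb,Rb=p0,R0
    for k in range(n):
        rows=[]
        for r in range(5):
            t=(k*5+r+1)/(n*5);P=p0+(p1-p0)*t;R=sl(t)
            v=np.r_[Rb.inv().apply(P-pb)/.5,(Rb.inv()*R).as_rotvec()/1.5]
            rows.append(f"{g} "+" ".join(f"{x:.3f}" if abs(x)>=.0005 else "0" for x in v))
        print("; ".join(rows));pb,Rb=P,R
E
python3 - <<'E'
from h import *
seq(np.array([.473,.322,.26]),Rt(-10),2,100)
E
```

```text
dist mm 405.1820920330085 turn deg 83.39459842927832
100 -0.072 -0.036 -0.006 0 0 0.097; 100 -0.145 -0.072 -0.011 0 0 0.194; 100 -0.217 -0.109 -0.017 0 0 0.291; 100 -0.289 -0.145 -0.023 0 0 0.388; 100 -0.361 -0.181 -0.029 0 0 0.485
100 -0.078 0.021 -0.006 0 0 0.097; 100 -0.156 0.042 -0.011 0 0 0.194; 100 -0.234 0.063 -0.017 0 0 0.291; 100 -0.312 0.084 -0.023 0 0 0.388; 100 -0.390 0.105 -0.029 0 0 0.485
```

jog_arm:
  motion: "100 -0.072 -0.036 -0.006 0 0 0.097; 100 -0.145 -0.072 -0.011 0 0 0.194; 100 -0.217 -0.109 -0.017 0 0 0.291; 100 -0.289 -0.145 -0.023 0 0 0.388; 100 -0.361 -0.181 -0.029 0 0 0.485"

```text
time: 2.08
tool_pos: [0.3266, 0.4597, 0.2461]
tool_rot: [0.0, 0.489, 0.872, 0.0]
contact_force: [-0.5, 0.9, -0.5]
gripper_width: 0.998
grasp_force: 0.0
```

jog_arm:
  motion: "100 -0.078 0.021 -0.006 0 0 0.097; 100 -0.156 0.042 -0.011 0 0 0.194; 100 -0.234 0.063 -0.017 0 0 0.291; 100 -0.312 0.084 -0.023 0 0 0.388; 100 -0.390 0.105 -0.029 0 0 0.485"

```text
time: 2.7
tool_pos: [0.4737, 0.3214, 0.2606]
tool_rot: [-0.0, 0.767, 0.641, 0.0]
contact_force: [-0.5, 0.5, -0.6]
gripper_width: 1.0
grasp_force: 0.0
```

```bash
python3 - <<'E'
from h import *
np.set_printoptions(precision=4,suppress=True)
for i in range(4): f=grab_frame("wrist")
cv2.imwrite("pics/w1.png",f["color"][...,::-1]);P=pts(f)
s=state();print(s["tool_pos"],s["tool_rot"],s["joint_pos"],s["contact_force"],s["time"])
print("stand",rect(P,(.473,.322),.05,.09,.1),"handletop",rect(P,(.473,.322),.03,.15,.16),"handle",rect(P,(.473,.322),.03,.11,.16),"foot",rect(P,(.473,.322),.07,.002,.007))
for t in("stylus_grip","stand_mouth"):print(t,[(r["at"],r["p"]) for r in place_of("wrist",t)[:1]])
E
```

```text
[0.4731 0.322  0.2603] [-0.0003  0.766   0.6429 -0.    ] [ 0.4674 -0.088   1.7037  0.0005  1.5261  0.6417] [0.5942 0.6399 0.1473] 2.9
stand (3181, array([473.5, 323.6]), array([50.2, 50.5]), 3.8, np.float64(95.4)) handletop (849, array([473.7, 323.9]), array([18.1, 17.9]), 79.4, np.float64(155.3)) handle (1251, array([473.7, 323.9]), array([18.1, 17.9]), 79.4, np.float64(154.7)) foot (3958, array([484.9, 324.3]), array([112.7,  90.5]), 3.8, np.float64(3.4))
stylus_grip [([0.4712, 0.3231, 0.1242], 0.7)]
stand_mouth [([0.4733, 0.3243, 0.0937], 0.73)]
```

View pics/w1.png

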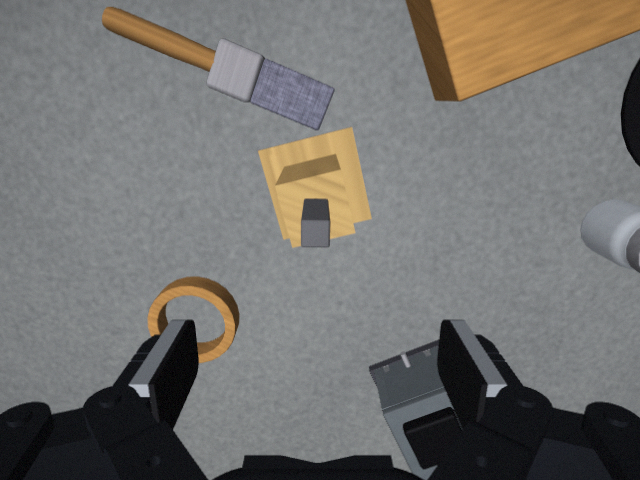

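```bash
python3 - <<'E'
from h import *
seq(np.array([.4735,.3236,.110]),Rt(-10.5),1,100)
E
```

```text
dist mm 150.15903580513464 turn deg 0.6186158831851101
100 0 0 0.060 0 0 0.001; 100 0.001 0.001 0.120 0 0 0.003; 100 0.001 0.001 0.180 0 0 0.004; 100 0.002 0.002 0.240 0 0 0.006; 100 0.002 0.002 0.300 0 0 0.007
```

jog_arm:
  motion: "100 0.003 0.001 0.07 0 0 0.007; 100 0.003 0.001 0.15 0 0 0.007; 100 0.003 0.001 0.23 0 0 0.007; 100 0.003 0.001 0.29 0 0 0.007; 100 0.003 0.001 0.3 0 0 0.007"

```text
time: 3.62
tool_pos: [0.471, 0.3237, 0.1074]
tool_rot: [-0.001, 0.769, 0.64, -0.003]
contact_force: [-0.9, 0.1, 0.7]
gripper_width: 0.996
grasp_force: 0.0
```

jog_arm:
  motion: "0 0 0 0 0 0 0; 0 0 0 0 0 0 0; 0 0 0 0 0 0 0; 0 0 0 0 0 0 0; 0 0 0 0 0 0 0"

```text
time: 4.25
tool_pos: [0.4743, 0.324, 0.1115]
tool_rot: [0.0, 0.769, 0.639, 0.001]
contact_force: [-0.2, -1.0, 3.5]
gripper_width: 0.199
grasp_force: 58.7
```

jog_arm:
  motion: "0 0 0 0 0 0 0; 0 0 0 0 0 0 0; 0 0 0 0 0 0 0; 0 0 0 0 0 0 0; 0 0 0 0 0 0 0"

```text
time: 4.88
tool_pos: [0.4743, 0.324, 0.1115]
tool_rot: [0.0, 0.769, 0.639, 0.001]
contact_force: [-0.3, -0.5, 5.8]
gripper_width: 0.203
grasp_force: 58.9
```

```bash
cat >> h.py <<'E'
import pickle
def setcmd(p,R): pickle.dump((np.array(p),R.as_quat()),open("cmd.pkl","wb"))
def cmd():
    p,q=pickle.load(open("cmd.pkl","rb"));return p,Rn.from_quat(q)
def adv(*rows):
    "apply last row(s) of calls to tracked command"
    p,R=cmd()
    for r in rows:
        r=np.array(r,float);p=p+R.apply(r[:3]*.5);R=R*Rn.from_rotvec(r[3:]*1.5)
    setcmd(p,R)
FO=np.array([.5643,.0087,0]);FY=104.0
def fx(x,y,z):
    a=np.radians(FY);return FO+np.array([np.cos(a)*x-np.sin(a)*y,np.sin(a)*x+np.cos(a)*y,z])
def tof(w):
    d=np.array(w)-FO;a=np.radians(FY);return np.array([d[0]*np.cos(a)+d[1]*np.sin(a),-d[0]*np.sin(a)+d[1]*np.cos(a),d[2]])
BALL=.1015
E
python3 - <<'E'
from h import *
np.set_printoptions(precision=4,suppress=True)
p0=np.array([.1786,.5989,.2313]);R0=Rt(np.degrees(np.arctan2(.9581,.2858)))
setcmd([.473,.322,.26],Rt(-10)); adv([.003,.001,.3,0,0,.007]); adv([0,0,-.3,0,0,0])
print(cmd()[0])
R=Rt(-76,40,14);b=fx(-.105,0,.145);p=b-R.as_matrix()[:,2]*BALL
print(p,R.as_matrix());seq(p,R,3,0,start=cmd())
E
```

```text
[0.4738 0.3234 0.26  ]
[ 0.6055 -0.1565  0.2228] [[ 0.9703  0.1853 -0.1555]
 [ 0.2419 -0.7433  0.6237]
 [-0.     -0.6428 -0.766 ]]
dist mm 499.0211725656656 turn deg 75.4852097723376
0 -0.060 0.029 0.005 0.028 0.018 0.049; 0 -0.119 0.058 0.010 0.055 0.035 0.097; 0 -0.179 0.087 0.015 0.083 0.053 0.146; 0 -0.239 0.116 0.020 0.110 0.071 0.194; 0 -0.298 0.145 0.025 0.138 0.088 0.243
0 -0.045 0.048 -0.010 0.028 0.018 0.049; 0 -0.090 0.096 -0.020 0.055 0.035 0.097; 0 -0.135 0.144 -0.030 0.083 0.053 0.146; 0 -0.180 0.192 -0.041 0.110 0.071 0.194; 0 -0.225 0.239 -0.051 0.138 0.088 0.243
0 -0.023 0.057 -0.026 0.028 0.018 0.049; 0 -0.047 0.114 -0.051 0.055 0.035 0.097; 0 -0.070 0.170 -0.077 0.083 0.053 0.146; 0 -0.093 0.227 -0.103 0.110 0.071 0.194; 0 -0.116 0.284 -0.129 0.138 0.088 0.243
```

jog_arm:
  motion: "0 0 0 -0.03 0 0 0; 0 0 0 -0.09 0 0 0; 0 0 0 -0.17 0 0 0; 0 0 0 -0.25 0 0 0; 0 0 0 -0.3 0 0 0"

```text
time: 5.5
tool_pos: [0.474, 0.3239, 0.2632]
tool_rot: [0.0, 0.769, 0.639, 0.001]
contact_force: [0.5, -0.2, -0.5]
gripper_width: 0.208
grasp_force: 58.4
```

jog_arm:
  motion: "0 -0.060 0.029 0.005 0.028 0.018 0.049; 0 -0.119 0.058 0.010 0.055 0.035 0.097; 0 -0.179 0.087 0.015 0.083 0.053 0.146; 0 -0.239 0.116 0.020 0.110 0.071 0.194; 0 -0.298 0.145 0.025 0.138 0.088 0.243"

```text
time: 6.12
tool_pos: [0.5175, 0.1628, 0.248]
tool_rot: [-0.122, 0.867, 0.483, -0.015]
contact_force: [0.9, -0.0, 0.1]
gripper_width: 0.205
grasp_force: 58.6
```

jog_arm:
  motion: "0 -0.045 0.048 -0.010 0.028 0.018 0.049; 0 -0.090 0.096 -0.020 0.055 0.035 0.097; 0 -0.135 0.144 -0.030 0.083 0.053 0.146; 0 -0.180 0.192 -0.041 0.110 0.071 0.194; 0 -0.225 0.239 -0.051 0.138 0.088 0.243"

```text
time: 6.75
tool_pos: [0.5615, 0.0031, 0.2358]
tool_rot: [-0.236, 0.922, 0.306, -0.03]
contact_force: [0.5, -0.2, -0.2]
gripper_width: 0.202
grasp_force: 58.6
```

jog_arm:
  motion: "0 -0.023 0.057 -0.026 0.028 0.018 0.049; 0 -0.047 0.114 -0.051 0.055 0.035 0.097; 0 -0.070 0.170 -0.077 0.083 0.053 0.146; 0 -0.093 0.227 -0.103 0.110 0.071 0.194; 0 -0.116 0.284 -0.129 0.138 0.088 0.243"

```text
time: 7.38
tool_pos: [0.6058, -0.1569, 0.2233]
tool_rot: [-0.34, 0.933, 0.113, -0.043]
contact_force: [0.1, -0.5, -0.8]
gripper_width: 0.202
grasp_force: 58.6
```

```bash
python3 - <<'E'
from h import *
np.set_printoptions(precision=4,suppress=True)
adv([-.298,.145,.025,.138,.088,.243],[-.225,.239,-.051,.138,.088,.243],[-.116,.284,-.129,.138,.088,.243])
for i in range(4): f=grab_frame("wrist")
cv2.imwrite("pics/w2.png",f["color"][...,::-1]);P=pts(f);np.savez("w2.npz",P=P,c=f["color"],T=f["world_from_camera"])
s=state();p,R=tool(s);print("meas",p,"cmd",cmd()[0],"dR deg",np.degrees((R.inv()*cmd()[1]).as_rotvec()),s["joint_pos"],s["contact_force"],s["time"])
F=np.apply_along_axis(lambda d:tof(d),-1,P) if 0 else None
for n,c,r,a,b in(("plate",(.572,-.02),.16,.006,.014),("rails",(.573,-.03),.12,.019,.025),("roof",(.551,.065),.1,.076,.084),("box",(.546,.083),.06,.09,.1),("carrier",(.58,-.054),.03,.036,.040),("ring",(.58,-.054),.03,.043,.05)):
    print(n,rect(P,c,r,a,b))
print("ball cmd",p+R.apply([0,0,BALL]),"cam",[ (r["at"],r["p"]) for t in("carrier_center","cover_mouth","stylus_grip") for r in place_of("wrist",t)[:1]])
E
```

```text
meas [ 0.6054 -0.1562  0.2229] cmd [ 0.6055 -0.1561  0.223 ] dR deg [-0.0372  0.0266 -0.0129] [-0.5727  0.3396  1.411   0.4828  1.9031  0.7935] [-1.0841  0.3515 -0.9918] 7.575
plate (9224, array([566.8,   2.1]), array([ 85.3, 245.3]), 14.5, np.float64(9.3))
rails (3036, array([573.2, -21.8]), array([ 74.6, 195.2]), 14.4, np.float64(21.2))
roof (4209, array([550.8,  65. ]), array([ 74.6, 116.1]), 14.5, np.float64(79.2))
box (1637, array([546.2,  82.1]), array([50. , 51.1]), 14.1, np.float64(93.1))
carrier (766, array([581.8, -52.7]), array([35.9, 40.1]), 14.7, np.float64(37.3))
ring (728, array([581.4, -52.6]), array([27.5, 28.1]), 85.4, np.float64(45.5))
ball cmd [ 0.5894 -0.0928  0.1452] cam [([0.583, -0.0472, 0.0272], 0.8), ([0.5673, 0.0091, 0.0702], 0.57), ([0.6049, -0.1663, 0.2328], 0.95)]
```

View pics/w2.png

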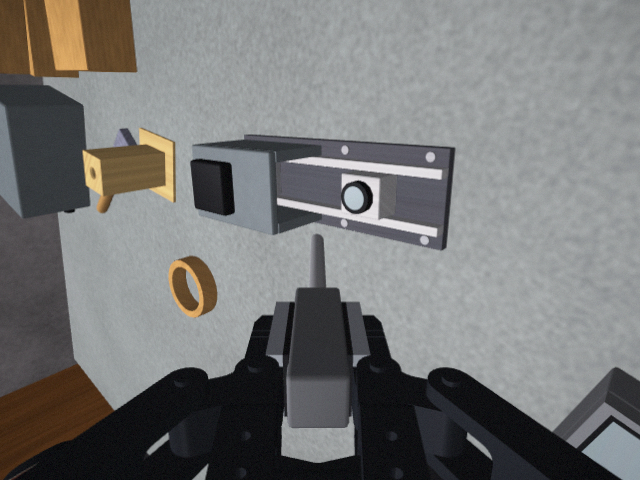

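```bash
sed -i 's/^FO=.*/FO=np.array([.565,.0093,0]);FY=104.4/' h.py; cat >> h.py <<'E'
RL=Rt(-75.6,40,14.4)
def tcp(x,z=.020,y=0): return fx(x,y,z)-RL.as_matrix()[:,2]*BALL
def ball():
    p,R=tool(state());return 1e3*tof(p+R.apply([0,0,BALL]))
E
python3 - <<'E'
from h import *
seq(tcp(-.108),RL,1,0,start=cmd())
seq(tcp(0),RL,3,0,start=(tcp(-.108),RL))
setcmd(tcp(0),RL)
E
```

```text
dist mm 125.24955691128794 turn deg 0.4286095777848995
0 0.001 0.033 0.038 0 0 -0.001; 0 0.002 0.066 0.075 0 -0.001 -0.002; 0 0.003 0.099 0.113 0 -0.001 -0.003; 0 0.003 0.132 0.150 0 -0.002 -0.004; 0 0.004 0.165 0.188 0 -0.002 -0.005
dist mm 107.99999999999999 turn deg 0.0
0 0 -0.011 0.009 0 0 0; 0 0 -0.022 0.019 0 0 0; 0 0 -0.033 0.028 0 0 0; 0 0 -0.044 0.037 0 0 0; 0 0 -0.055 0.046 0 0 0
0 0 -0.011 0.009 0 0 0; 0 0 -0.022 0.019 0 0 0; 0 0 -0.033 0.028 0 0 0; 0 0 -0.044 0.037 0 0 0; 0 0 -0.055 0.046 0 0 0
0 0 -0.011 0.009 0 0 0; 0 0 -0.022 0.019 0 0 0; 0 0 -0.033 0.028 0 0 0; 0 0 -0.044 0.037 0 0 0; 0 0 -0.055 0.046 0 0 0
```

jog_arm:
  motion: "0 0.001 0.033 0.038 0 0 -0.001; 0 0.002 0.075 0.085 0 -0.001 -0.002; 0 0.003 0.119 0.135 0 -0.002 -0.004; 0 0.004 0.155 0.176 0 -0.002 -0.005; 0 0.004 0.165 0.188 0 -0.002 -0.005"

```text
time: 8.35
tool_pos: [0.6065, -0.1567, 0.0951]
tool_rot: [-0.341, 0.932, 0.118, -0.045]
contact_force: [-0.0, 0.5, -2.1]
gripper_width: 0.203
grasp_force: 58.7
```

```bash
python3 - <<'E'
from h import *
np.set_printoptions(precision=3,suppress=True)
for i in range(3): grab_frame("wrist") if i<2 else None;s=state();print(ball(),s["contact_force"],s["time"])
E
```

```text
[-105.979    1.093   17.981] [ 0.287  0.731 -1.884] 8.4
[-106.694    0.445   19.517] [ 0.344 -0.121 -0.819] 8.45
[-106.694    0.445   19.517] [ 0.344 -0.121 -0.819] 8.45
```

Clear behind the carrier. Push along the guide.

jog_arm:
  motion: "0 0 -0.011 0.009 0 0 0; 0 0 -0.022 0.018 0 0 0; 0 0 -0.033 0.028 0 0 0; 0 0 -0.044 0.037 0 0 0; 0 0 -0.055 0.046 0 0 0"

```text
time: 9.07
tool_pos: [0.5992, -0.1231, 0.0988]
tool_rot: [-0.339, 0.932, 0.118, -0.042]
contact_force: [0.4, -1.6, 0.0]
gripper_width: 0.201
grasp_force: 58.8
```

jog_arm:
  motion: "0 0 -0.011 0.009 0 0 0; 0 0 -0.022 0.018 0 0 0; 0 0 -0.033 0.028 0 0 0; 0 0 -0.044 0.037 0 0 0; 0 0 -0.055 0.046 0 0 0"

```text
time: 9.7
tool_pos: [0.5898, -0.088, 0.0981]
tool_rot: [-0.34, 0.932, 0.118, -0.043]
contact_force: [0.8, -1.5, -0.6]
gripper_width: 0.201
grasp_force: 58.8
```

jog_arm:
  motion: "0 0 -0.011 0.009 0 0 0; 0 0 -0.022 0.018 0 0 0; 0 0 -0.033 0.028 0 0 0; 0 0 -0.042 0.035 0 0 0; 0 0 -0.047 0.039 0 0 0"

```text
time: 10.32
tool_pos: [0.5823, -0.0585, 0.0985]
tool_rot: [-0.339, 0.932, 0.118, -0.043]
contact_force: [0.5, -0.2, -1.1]
gripper_width: 0.2
grasp_force: 58.6
```

```bash
python3 - <<'E'
from h import *
np.set_printoptions(precision=3,suppress=True)
setcmd(tcp(-.108),RL);adv([0,-.055,.046,0,0,0],[0,-.055,.046,0,0,0],[0,-.047,.039,0,0,0])
p,R=cmd();print("cmd ball",1e3*tof(p+R.apply([0,0,BALL])))
for i in range(4):
    f=grab_frame("side") if i<2 else grab_frame("wrist");s=state();print(ball(),s["contact_force"],tof(FO+s["contact_force"])[:2],s["time"])
    if i==1: cv2.imwrite("pics/s3.png",cv2.resize(f["color"][190:330,270:400,::-1],None,fx=3,fy=3,interpolation=3))
cv2.imwrite("pics/w3.png",f["color"][...,::-1])
a=cv2.imread("pics/s3.png");b=cv2.imread("pics/w3.png")[60:360,150:500];h=a.shape[0]
b=cv2.resize(b,(int(350*h/300*.8),h));cv2.imwrite("pics/c3.png",np.hstack([a,b]));print(np.hstack([a,b]).shape)
E
```

```text
cmd ball [-5.763 -0.    20.283]
[-4.439  0.236 20.856] [ 1.078 -0.067 -0.898] [-0.333 -1.027] 10.375
[-4.684  0.186 20.947] [-0.418 -1.471 -1.058] [-1.32   0.771] 10.425
[-4.816  0.143 20.954] [-0.175 -0.029 -0.829] [0.015 0.177] 10.475
[-4.946  0.132 20.942] [ 0.531 -0.064 -0.56 ] [-0.194 -0.498] 10.525
(420, 782, 3)
```

View pics/c3.png

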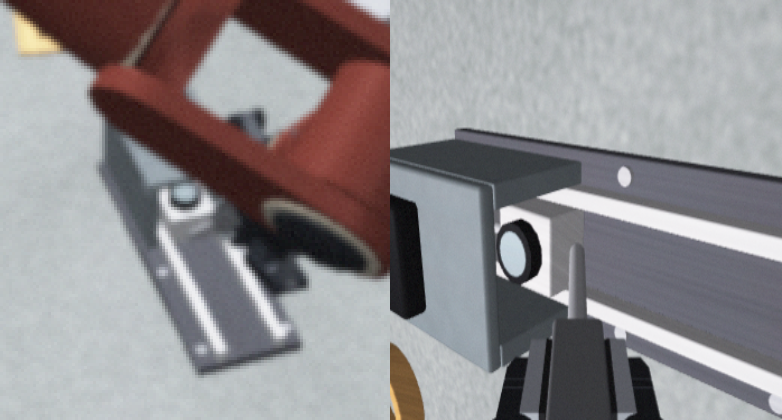

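jog_arm:
  motion: "0 0 -0.004 0.0034 0 0 0; 0 0 -0.008 0.0067 0 0 0; 0 0 -0.012 0.01 0 0 0; 0 0 -0.0134 0.0112 0 0 0; 0 0 -0.0134 0.0112 0 0 0"

```text
time: 11.15
tool_pos: [0.5802, -0.0503, 0.0985]
tool_rot: [-0.34, 0.932, 0.118, -0.043]
contact_force: [0.5, -0.0, 0.3]
gripper_width: 0.203
grasp_force: 58.8
```

```bash
cat > st.py <<'E'
from h import *
import sys
np.set_printoptions(precision=2,suppress=True)
k=float(sys.argv[1]);adv([0,-.00153*k,.00129*k,0,0,0]);p,R=cmd();c=1e3*tof(p+R.apply([0,0,BALL]))
L=[]
for i in range(int(sys.argv[2]) if len(sys.argv)>2 else 4):
    if i: grab_frame("wrist")
    s=state();L.append(np.r_[ball(),tof(FO+s["contact_force"])])
L=np.array(L);print("cmd",c,"ball",L[:,:3].mean(0),"lag",(c-L[:,:3].mean(0))[0],"F",L[:,3:].mean(0),L[:,3],s["time"])
E
python3 st.py 8.75
```

```text
cmd [ 2.99 -0.   20.26] ball [ 3.67  0.13 20.84] lag -0.6761812369853497 F [-0.75 -0.55  0.18] [-0.16 -0.78 -0.77 -1.28] 11.3
```

jog_arm:
  motion: "0 0 -0.0015 0.0013 0 0 0; 0 0 -0.0031 0.0026 0 0 0; 0 0 -0.0031 0.0026 0 0 0; 0 0 -0.0031 0.0026 0 0 0; 0 0 -0.0031 0.0026 0 0 0"

```text
time: 11.92
tool_pos: [0.5798, -0.0485, 0.0986]
tool_rot: [-0.339, 0.932, 0.118, -0.043]
contact_force: [0.1, -0.2, -0.2]
gripper_width: 0.2
grasp_force: 58.8
```

```bash
python3 st.py 2
```

```text
cmd [ 4.99 -0.   20.26] ball [ 5.6   0.11 20.83] lag -0.6084985710209301 F [-0.74  0.15 -0.51] [-0.27 -0.85 -0.89 -0.95] 12.075
```

jog_arm:
  motion: "0 0 -0.0015 0.0013 0 0 0; 0 0 -0.0015 0.0013 0 0 0; 0 0 -0.0015 0.0013 0 0 0; 0 0 -0.0015 0.0013 0 0 0; 0 0 -0.0015 0.0013 0 0 0"

```text
time: 12.7
tool_pos: [0.5796, -0.0476, 0.0986]
tool_rot: [-0.339, 0.932, 0.118, -0.043]
contact_force: [0.1, -0.9, 0.4]
gripper_width: 0.198
grasp_force: 58.8
```

```bash
python3 st.py 1
```

```text
cmd [ 5.99 -0.   20.26] ball [ 6.52  0.12 20.82] lag -0.5283894158668181 F [-1.54  0.17  0.08] [-0.9  -1.81 -1.32 -2.11] 12.85
```

jog_arm:
  motion: "0 0 -0.0015 0.0013 0 0 0; 0 0 -0.0015 0.0013 0 0 0; 0 0 -0.0015 0.0013 0 0 0; 0 0 -0.0015 0.0013 0 0 0; 0 0 -0.0015 0.0013 0 0 0"

```text
time: 13.48
tool_pos: [0.5793, -0.0466, 0.0985]
tool_rot: [-0.34, 0.932, 0.118, -0.043]
contact_force: [-0.3, -0.7, 0.5]
gripper_width: 0.203
grasp_force: 58.9
```

```bash
python3 st.py 1
```

```text
cmd [ 7.   -0.   20.25] ball [ 7.6   0.14 20.8 ] lag -0.6007704281755846 F [-1.24  0.08  0.4 ] [-0.63 -1.42 -0.83 -2.09] 13.625
```

jog_arm:
  motion: "0 0 -0.0015 0.0013 0 0 0; 0 0 -0.0015 0.0013 0 0 0; 0 0 -0.0015 0.0013 0 0 0; 0 0 -0.0015 0.0013 0 0 0; 0 0 -0.0015 0.0013 0 0 0"

```text
time: 14.25
tool_pos: [0.579, -0.0457, 0.0985]
tool_rot: [-0.339, 0.932, 0.118, -0.043]
contact_force: [0.2, -1.9, 0.2]
gripper_width: 0.202
grasp_force: 58.9
```

```bash
python3 st.py 1
```

```text
cmd [ 8.    0.   20.25] ball [ 8.57  0.14 20.76] lag -0.573539866755282 F [-1.48 -0.38  0.06] [-1.83 -1.7  -1.37 -1.02] 14.4
```

jog_arm:
  motion: "0 0 -0.0015 0.0013 0 0 0; 0 0 -0.0015 0.0013 0 0 0; 0 0 -0.0015 0.0013 0 0 0; 0 0 -0.0015 0.0013 0 0 0; 0 0 -0.0015 0.0013 0 0 0"

```text
time: 15.02
tool_pos: [0.5788, -0.0447, 0.0985]
tool_rot: [-0.34, 0.932, 0.118, -0.043]
contact_force: [0.6, -1.8, 0.8]
gripper_width: 0.204
grasp_force: 58.9
```

```bash
python3 st.py 1
```

```text
cmd [ 9.    0.   20.25] ball [ 9.57  0.13 20.77] lag -0.5769055058145511 F [-1.71 -0.18  0.42] [-1.89 -1.19 -2.02 -1.74] 15.175
```

jog_arm:
  motion: "0 0 -0.0015 0.0013 0 0 0; 0 0 -0.0015 0.0013 0 0 0; 0 0 -0.0015 0.0013 0 0 0; 0 0 -0.0015 0.0013 0 0 0; 0 0 -0.0015 0.0013 0 0 0"

```text
time: 15.8
tool_pos: [0.5785, -0.0437, 0.0985]
tool_rot: [-0.339, 0.932, 0.118, -0.043]
contact_force: [0.6, -2.2, -0.1]
gripper_width: 0.202
grasp_force: 58.9
```

```bash
python3 st.py 1
```

```text
cmd [10.    0.   20.25] ball [10.54  0.13 20.74] lag -0.54379580232618 F [-1.86 -0.04  0.29] [-2.26 -1.23 -2.31 -1.62] 15.95
```

jog_arm:
  motion: "0 0 -0.0015 0.0013 0 0 0; 0 0 -0.0015 0.0013 0 0 0; 0 0 -0.0015 0.0013 0 0 0; 0 0 -0.0015 0.0013 0 0 0; 0 0 -0.0015 0.0013 0 0 0"

```text
time: 16.58
tool_pos: [0.5783, -0.0427, 0.0985]
tool_rot: [-0.339, 0.932, 0.118, -0.043]
contact_force: [-0.8, -1.4, 0.0]
gripper_width: 0.204
grasp_force: 58.9
```

```bash
python3 st.py 1
```

```text
cmd [11.    0.   20.24] ball [11.54  0.13 20.74] lag -0.5470205353077233 F [-1.64  0.16  0.41] [-1.2  -1.42 -1.   -2.96] 16.725
```

jog_arm:
  motion: "0 0 -0.0015 0.0013 0 0 0; 0 0 -0.0015 0.0013 0 0 0; 0 0 -0.0015 0.0013 0 0 0; 0 0 -0.0015 0.0013 0 0 0; 0 0 -0.0015 0.0013 0 0 0"

```text
time: 17.35
tool_pos: [0.578, -0.0418, 0.0984]
tool_rot: [-0.339, 0.932, 0.118, -0.043]
contact_force: [0.8, -1.6, -0.4]
gripper_width: 0.203
grasp_force: 58.9
```

```bash
python3 st.py 1
```

```text
cmd [12.    0.   20.24] ball [12.53  0.12 20.72] lag -0.53241108605393 F [-1.59 -0.09  0.17] [-1.72 -1.42 -1.78 -1.43] 17.5
```

jog_arm:
  motion: "0 0 -0.0015 0.0013 0 0 0; 0 0 -0.0015 0.0013 0 0 0; 0 0 -0.0015 0.0013 0 0 0; 0 0 -0.0015 0.0013 0 0 0; 0 0 -0.0015 0.0013 0 0 0"

```text
time: 18.12
tool_pos: [0.5778, -0.0409, 0.0984]
tool_rot: [-0.339, 0.932, 0.118, -0.043]
contact_force: [1.0, -2.6, 0.1]
gripper_width: 0.203
grasp_force: 59.0
```

```bash
python3 st.py 1
```

```text
cmd [13.    0.   20.24] ball [13.49  0.13 20.68] lag -0.4935555112282728 F [-2.38 -0.22  0.46] [-2.76 -1.22 -2.6  -2.94] 18.275
```

jog_arm:
  motion: "0 0 -0.0005 0.0004 0 0 0; 0 0 -0.0005 0.0004 0 0 0; 0 0 -0.0005 0.0004 0 0 0; 0 0 -0.0005 0.0004 0 0 0; 0 0 -0.0005 0.0004 0 0 0"

```text
time: 18.9
tool_pos: [0.5778, -0.0407, 0.0985]
tool_rot: [-0.339, 0.932, 0.118, -0.043]
contact_force: [0.9, -3.6, 1.2]
gripper_width: 0.202
grasp_force: 59.1
```

```bash
python3 st.py .32 6
```

```text
cmd [13.32  0.   20.24] ball [13.68  0.07 20.72] lag -0.35809916508584116 F [-3.7  -0.07  0.95] [-3.7  -3.62 -4.68 -3.45 -3.68 -3.07] 19.15
```

jog_arm:
  motion: "0 0 -0.0003 0.0003 0 0 0; 0 0 -0.0003 0.0003 0 0 0; 0 0 -0.0003 0.0003 0 0 0; 0 0 -0.0003 0.0003 0 0 0; 0 0 -0.0003 0.0003 0 0 0"

```text
time: 19.77
tool_pos: [0.5778, -0.0405, 0.0985]
tool_rot: [-0.339, 0.932, 0.118, -0.043]
contact_force: [2.1, -5.6, 2.2]
gripper_width: 0.205
grasp_force: 59.2
```

```bash
python3 st.py .2 6
```

```text
cmd [13.52  0.   20.24] ball [13.82  0.03 20.74] lag -0.3052299465771533 F [-5.07 -0.    1.65] [-5.94 -5.46 -4.67 -4.27 -4.99 -5.06] 20.025
```

```bash
python3 - <<'E'
from h import *
adv([0,.083,-.0695,0,0,0],[0,-.167,-.199,0,0,0])
p,R=cmd();print(p,tof(p+R.apply([0,0,BALL])))
seq(np.array([.443,-.299,.26]),Rt(-76),2,0,start=cmd())
E
```

```text
[ 0.59132239 -0.09321896  0.22782938] [-4.06013067e-02  3.38271078e-16  1.50075867e-01]
dist mm 255.6957549760591 turn deg 40.00191805503265
0 -0.039 0.021 -0.026 -0.047 0 0; 0 -0.078 0.041 -0.052 -0.093 0 0.001; 0 -0.117 0.062 -0.077 -0.140 0 0.001; 0 -0.156 0.083 -0.103 -0.186 0.001 0.002; 0 -0.195 0.104 -0.129 -0.233 0.001 0.002
0 -0.039 0.028 -0.017 -0.047 0 0; 0 -0.078 0.057 -0.034 -0.093 0 0.001; 0 -0.117 0.085 -0.052 -0.140 0 0.001; 0 -0.155 0.114 -0.069 -0.186 0.001 0.002; 0 -0.194 0.142 -0.086 -0.233 0.001 0.002
```

jog_arm:
  motion: "0 0 0.004 -0.0033 0 0 0; 0 0 0.02 -0.0167 0 0 0; 0 0 0.045 -0.0377 0 0 0; 0 0 0.07 -0.0586 0 0 0; 0 0 0.083 -0.0695 0 0 0"

```text
time: 20.65
tool_pos: [0.5916, -0.0943, 0.0983]
tool_rot: [-0.339, 0.932, 0.118, -0.043]
contact_force: [0.8, -0.5, -0.7]
gripper_width: 0.2
grasp_force: 58.5
```

jog_arm:
  motion: "0 0 -0.02 -0.024 0 0 0; 0 0 -0.06 -0.072 0 0 0; 0 0 -0.1 -0.119 0 0 0; 0 0 -0.14 -0.167 0 0 0; 0 0 -0.167 -0.199 0 0 0"

```text
time: 21.28
tool_pos: [0.5916, -0.0927, 0.2311]
tool_rot: [-0.339, 0.932, 0.119, -0.042]
contact_force: [0.1, 0.2, -0.0]
gripper_width: 0.206
grasp_force: 58.5
```

jog_arm:
  motion: "0 -0.039 0.021 -0.026 -0.047 0 0; 0 -0.078 0.041 -0.052 -0.093 0 0.001; 0 -0.117 0.062 -0.077 -0.140 0 0.001; 0 -0.156 0.083 -0.103 -0.186 0.001 0.002; 0 -0.195 0.104 -0.129 -0.233 0.001 0.002"

```text
time: 21.9
tool_pos: [0.5164, -0.1962, 0.2447]
tool_rot: [-0.171, 0.977, 0.122, -0.021]
contact_force: [0.9, -0.3, -0.1]
gripper_width: 0.205
grasp_force: 58.6
```

jog_arm:
  motion: "0 -0.039 0.028 -0.017 -0.047 0 0; 0 -0.078 0.057 -0.034 -0.093 0 0.001; 0 -0.117 0.085 -0.052 -0.140 0 0.001; 0 -0.155 0.114 -0.069 -0.186 0.001 0.002; 0 -0.194 0.142 -0.086 -0.233 0.001 0.002"

```text
time: 22.52
tool_pos: [0.4425, -0.2988, 0.2608]
tool_rot: [0.001, 0.992, 0.123, 0.001]
contact_force: [0.9, 0.6, -0.2]
gripper_width: 0.205
grasp_force: 58.6
```

```bash
python3 - <<'E'
from h import *
np.set_printoptions(precision=4,suppress=True)
setcmd([.443,-.299,.26],Rt(-76))
for i in range(4): f=grab_frame("wrist")
cv2.imwrite("pics/w4.png",f["color"][...,::-1]);P=pts(f);np.savez("w4.npz",P=P,c=f["color"])
p,R=tool(state());print(p,np.degrees((R.inv()*cmd()[1]).as_rotvec()),state()["time"])
print("top",rect(P,(.47,-.303),.1,.047,.057))
for t in("button_top","stylus_grip"):print(t,[(r["at"],r["p"]) for r in place_of("wrist",t)[:2]])
m=(np.hypot(P[...,0]-.443,P[...,1]+.299)<.02)&(P[...,2]<.06)
g=f["color"].max(-1);d=m&(g<45);q=P[d];print("dark",d.sum(),q.mean(0),np.median(q,0),q.min(0),q.max(0))
v,u=np.where(d);print(u.mean(),v.mean(),u.min(),u.max(),v.min(),v.max())
E
```

```text
[ 0.4431 -0.2981  0.2606] [-0.0406 -0.1029  0.0623] 22.725
top (13149, array([ 472.7, -304.5]), array([ 85.4, 109.6]), 83.5, np.float64(51.7))
button_top [([0.444, -0.302, 0.0493], 0.56)]
stylus_grip [([0.4414, -0.2989, 0.2739], 0.8)]
dark 218 [ 0.4483 -0.3014  0.0452] [ 0.4484 -0.3015  0.0454] [ 0.4391 -0.308   0.0358] [ 0.4554 -0.2946  0.0477]
322.0550458715596 192.88990825688074 314 330 185 203
```

View pics/w4.png

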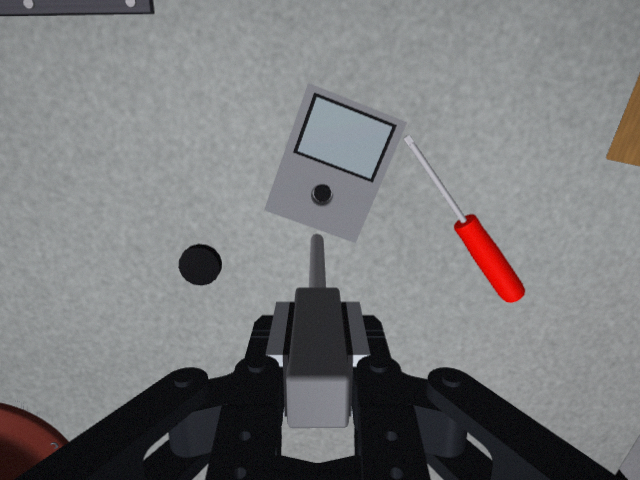

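```bash
python3 - <<'E'
from h import *
np.set_printoptions(precision=4,suppress=True)
for n in("w4","side0","scene0"):
    z=np.load(n+".npz");P=z["P"];c=z["c"];g=c.max(-1).astype(int)
    m=(np.hypot(P[...,0]-.4465,P[...,1]+.3005)<.014)&(P[...,2]<.06)&(P[...,2]>.03)
    for th in(50,70,90):
        d=m&(g<th);v,u=np.where(d);print(n,th,d.sum(),P[d].mean(0),u.mean(),v.mean())
c=np.load("w4.npz")["c"][170:225,290:355,::-1];cv2.imwrite("pics/b4.png",cv2.resize(c,None,fx=9,fy=9,interpolation=0))
E
```

```text
w4 50 237 [ 0.4478 -0.3015  0.0452] 321.9493670886076 193.45569620253164
w4 70 295 [ 0.4469 -0.3014  0.0451] 321.6406779661017 194.4542372881356
w4 90 342 [ 0.4467 -0.3014  0.0453] 321.58187134502924 194.7251461988304
side0 50 14 [ 0.4477 -0.2994  0.0459] 291.2142857142857 372.64285714285717
side0 70 31 [ 0.4471 -0.2982  0.0453] 290.8709677419355 372.2903225806452
side0 90 47 [ 0.4468 -0.2976  0.0452] 290.70212765957444 372.06382978723406
scene0 50 1 [ 0.4435 -0.3009  0.0463] 198.0 271.0
scene0 70 8 [ 0.4412 -0.2987  0.0456] 198.5 270.5
scene0 90 17 [ 0.4409 -0.2985  0.0465] 198.47058823529412 270.11764705882354
```

View pics/b4.png

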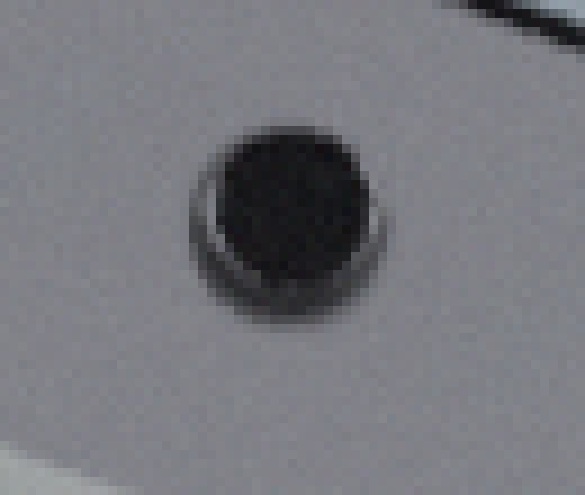

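```bash
python3 - <<'E'
from h import *
np.set_printoptions(precision=4,suppress=True)
f=grab_frame("wrist");T=np.array(f["world_from_camera"]);K=np.array(f["intrinsics"])
def ray(u,v,z):
    x,y=cv2.undistortPoints(np.array([[[u,v]]],float),K,np.array([f["k1"],0,0,0.]))[0,0]
    d=T[:3,:3]@np.array([x,-y,-1]);return T[:3,3]+d*(z-T[2,3])/d[2]
print(ray(321.4,194.5,.052),ray(321.9,194.5,.046))
# tip: expected pixel of stylus end
p,R=tool(state());w=np.r_[p+R.apply([0,0,BALL]),1];c=np.linalg.inv(T)@w;print("ball px",K[0,2]+K[0,0]*c[0]/-c[2],K[1,2]-K[1,1]*c[1]/-c[2])
E
```

```text
[ 0.4488 -0.3005  0.052 ] [ 0.4477 -0.3013  0.046 ]
ball px 316.8054363500146 239.5856222146415
```

jog_arm:
  motion: "0 0.008 0.005 0.05 0 0 0; 0 0.008 0.005 0.11 0 0 0; 0 0.008 0.005 0.17 0 0 0; 0 0.008 0.005 0.2 0 0 0; 0 0.008 0.005 0.206 0 0 0"

```text
time: 23.5
tool_pos: [0.4475, -0.2996, 0.1562]
tool_rot: [-0.001, 0.992, 0.123, -0.0]
contact_force: [-0.2, 0.3, -0.2]
gripper_width: 0.204
grasp_force: 58.6
```

```bash
cat > rd.py <<'E'
from h import *
import sys
np.set_printoptions(precision=4,suppress=True)
for i in range(int(sys.argv[1])):
    f=grab_frame("wrist");s=state();print(s["tool_pos"],"tipz",s["tool_pos"][2]-.1055,s["contact_force"],s["time"])
if len(sys.argv)>2: cv2.imwrite(sys.argv[2],cv2.resize(f["color"][160:300,250:390,::-1],None,fx=4,fy=4,interpolation=3))
E
python3 rd.py 3 pics/b5.png
```

```text
[ 0.4478 -0.3     0.157 ] tipz 0.051471343519141274 [ 0.1081 -0.2626 -1.021 ] 23.55
[ 0.4481 -0.3003  0.1579] tipz 0.052393556337065036 [-0.5733  0.531   0.8406] 23.6
[ 0.4484 -0.3006  0.1586] tipz 0.053059160350482096 [-0.9483  0.5742 -0.1699] 23.65
```

View pics/b5.png

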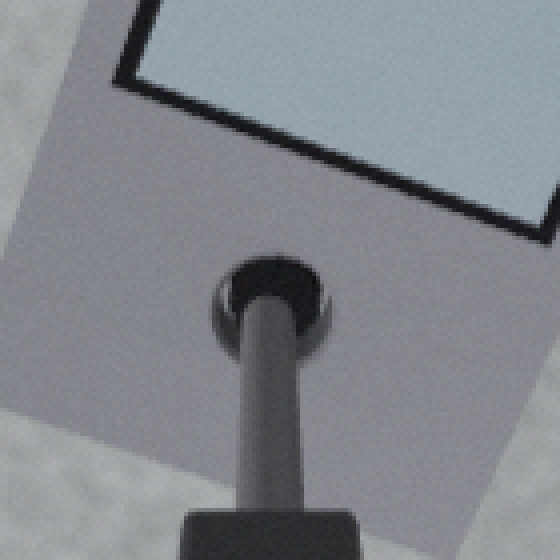

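jog_arm:
  motion: "0 0 0 0.006 0 0 0; 0 0 0 0.012 0 0 0; 0 0 0 0.018 0 0 0; 0 0 0 0.024 0 0 0; 0 0 0 0.026 0 0 0"

```text
time: 24.28
tool_pos: [0.4482, -0.3006, 0.1458]
tool_rot: [0.001, 0.992, 0.123, 0.001]
contact_force: [-1.6, 1.1, 9.3]
gripper_width: 0.202
grasp_force: 59.8
```

```bash
python3 rd.py 4
```

```text
[ 0.4482 -0.3006  0.1458] tipz 0.0402847772594432 [-0.9391  1.1854  7.3692] 24.325
[ 0.4482 -0.3006  0.1458] tipz 0.0403474398161842 [-1.5547  0.3584  7.1095] 24.375
[ 0.4482 -0.3006  0.1458] tipz 0.04033149809504831 [-0.6159  1.2473  6.2434] 24.425
[ 0.4482 -0.3006  0.1459] tipz 0.04035209870309432 [-0.894   0.7745  6.7989] 24.475
```

jog_arm:
  motion: "0 0 0 0.0015 0 0 0; 0 0 0 0.0015 0 0 0; 0 0 0 0.0015 0 0 0; 0 0 0 0.0015 0 0 0; 0 0 0 0.0015 0 0 0"

```text
time: 25.1
tool_pos: [0.4483, -0.3007, 0.1457]
tool_rot: [0.001, 0.992, 0.123, 0.001]
contact_force: [-1.6, 2.0, 8.1]
gripper_width: 0.203
grasp_force: 59.9
```

```bash
python3 rd.py 3
```

```text
[ 0.4483 -0.3007  0.1457] tipz 0.040209239753929885 [-0.8026  1.6392  8.2073] 25.15
[ 0.4484 -0.3006  0.1457] tipz 0.040198848856754746 [-0.9811  1.5049  9.0732] 25.2
[ 0.4483 -0.3006  0.1457] tipz 0.040213957032097694 [-0.9681  1.996   8.4484] 25.25
```

```bash
python3 - <<'E'
from h import *
setcmd([.443,-.299,.26],Rt(-76));adv([.008,.005,.206,0,0,0],[0,0,.0275,0,0,0],[0,0,-.25,0,0,0])
print(cmd()[0],state()["tool_pos"])
seq(np.array([.4742,.3240,.275]),Rt(-10.5),3,0,start=cmd());setcmd([.4742,.3240,.275],Rt(-10.5))
E
```

```text
[ 0.44748599 -0.30045805  0.26825   ] [ 0.44834872 -0.30063979  0.14571396]
dist mm 625.0656440172417 turn deg 65.50000000000001
0 0.024 -0.080 -0.001 0 0 -0.051; 0 0.047 -0.160 -0.002 0 0 -0.102; 0 0.071 -0.240 -0.003 0 0 -0.152; 0 0.094 -0.320 -0.004 0 0 -0.203; 0 0.118 -0.400 -0.005 0 0 -0.254
0 0.052 -0.065 -0.001 0 0 -0.051; 0 0.103 -0.131 -0.002 0 0 -0.102; 0 0.155 -0.196 -0.003 0 0 -0.152; 0 0.207 -0.262 -0.004 0 0 -0.203; 0 0.258 -0.327 -0.004 0 0 -0.254
0 0.072 -0.042 -0.001 0 0 -0.051; 0 0.145 -0.083 -0.002 0 0 -0.102; 0 0.217 -0.125 -0.003 0 0 -0.152; 0 0.289 -0.166 -0.004 0 0 -0.203; 0 0.361 -0.208 -0.005 0 0 -0.254
```

jog_arm:
  motion: "0 0 0 -0.01 0 0 0; 0 0 0 -0.04 0 0 0; 0 0 0 -0.1 0 0 0; 0 0 0 -0.19 0 0 0; 0 0 0 -0.25 0 0 0"

```text
time: 25.88
tool_pos: [0.4478, -0.3003, 0.2711]
tool_rot: [0.001, 0.992, 0.123, 0.001]
contact_force: [0.9, -0.7, 0.1]
gripper_width: 0.202
grasp_force: 58.6
```

jog_arm:
  motion: "0 0.024 -0.080 -0.001 0 0 -0.051; 0 0.047 -0.160 -0.002 0 0 -0.102; 0 0.071 -0.240 -0.003 0 0 -0.152; 0 0.094 -0.320 -0.004 0 0 -0.203; 0 0.118 -0.400 -0.005 0 0 -0.254"

```text
time: 26.5
tool_pos: [0.4557, -0.0904, 0.2711]
tool_rot: [0.0, 0.951, 0.309, 0.0]
contact_force: [0.5, -0.8, -1.0]
gripper_width: 0.199
grasp_force: 58.8
```

jog_arm:
  motion: "0 0.052 -0.065 -0.001 0 0 -0.051; 0 0.103 -0.131 -0.002 0 0 -0.102; 0 0.155 -0.196 -0.003 0 0 -0.152; 0 0.207 -0.262 -0.004 0 0 -0.203; 0 0.258 -0.327 -0.004 0 0 -0.254"

```text
time: 27.12
tool_pos: [0.4643, 0.1177, 0.2732]
tool_rot: [0.0, 0.875, 0.484, 0.0]
contact_force: [-0.6, 0.4, -1.0]
gripper_width: 0.197
grasp_force: 58.8
```

jog_arm:
  motion: "0 0.072 -0.042 -0.001 0 0 -0.051; 0 0.145 -0.083 -0.002 0 0 -0.102; 0 0.217 -0.125 -0.003 0 0 -0.152; 0 0.289 -0.166 -0.004 0 0 -0.203; 0 0.361 -0.208 -0.005 0 0 -0.254"

```text
time: 27.75
tool_pos: [0.4727, 0.3257, 0.2755]
tool_rot: [0.0, 0.768, 0.641, 0.0]
contact_force: [-0.2, 0.1, -0.6]
gripper_width: 0.203
grasp_force: 58.8
```

```bash
python3 - <<'E'
from h import *
np.set_printoptions(precision=4,suppress=True)
for i in range(5): f=grab_frame("wrist")
s=state();print(s["tool_pos"],s["tool_rot"],s["contact_force"],s["time"])
p,R=tool(s);print("dturn to target",(R.inv()*Rt(-10.5)).as_rotvec()/1.5)
P=pts(f);print("stand",rect(P,(.473,.322),.05,.09,.1))
cv2.imwrite("pics/w6.png",f["color"][...,::-1])
E
```

```text
[0.4728 0.324  0.2752] [ 0.0006  0.7685  0.6398 -0.0002] [-0.8532  0.3466 -1.0387] 28.0
dturn to target [0.0005 0.0007 0.0006]
stand (3725, array([473.6, 323.7]), array([50.1, 50.6]), 3.9, np.float64(95.3))
```

View pics/w6.png

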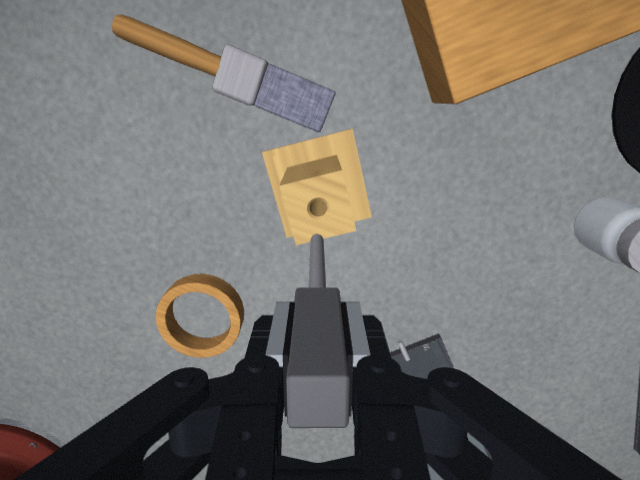

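jog_arm:
  motion: "0 0 0.0024 0.04 0 0 0; 0 0 0.0024 0.08 0 0 0; 0 0 0.0024 0.115 0 0 0; 0 0 0.0024 0.13 0 0 0; 0 0 0.0024 0.134 0 0 0"

```text
time: 28.62
tool_pos: [0.474, 0.324, 0.2075]
tool_rot: [0.0, 0.768, 0.64, -0.0]
contact_force: [-0.2, -0.1, -0.7]
gripper_width: 0.203
grasp_force: 58.8
```

```bash
python3 rd.py 4
```

```text
[0.4743 0.3242 0.208 ] tipz 0.10252646530820829 [ 0.2364 -0.3767 -1.7351] 28.675
[0.4745 0.3243 0.2087] tipz 0.10316194256907966 [ 0.1373 -0.6431 -0.8257] 28.725
[0.4747 0.3244 0.2091] tipz 0.10363582069434575 [ 0.1714 -0.8555 -0.0091] 28.775
[0.4747 0.3245 0.2094] tipz 0.10385760174841151 [-0.6771 -0.0858  0.2395] 28.825
```

jog_arm:
  motion: "0 -0.0012 -0.001 0.02 0 0 0; 0 -0.0012 -0.001 0.05 0 0 0; 0 -0.0012 -0.001 0.085 0 0 0; 0 -0.0012 -0.001 0.12 0 0 0; 0 -0.0012 -0.001 0.15 0 0 0"

```text
time: 29.45
tool_pos: [0.4732, 0.3234, 0.1314]
tool_rot: [0.0, 0.768, 0.64, -0.001]
contact_force: [0.3, 0.1, -0.5]
gripper_width: 0.2
grasp_force: 58.8
```

jog_arm:
  motion: "0 0 0 0.015 0 0 0; 0 0 0 0.028 0 0 0; 0 0 0 0.038 0 0 0; 0 0 0 0.042 0 0 0; 0 0 0 0.042 0 0 0"

```text
time: 30.08
tool_pos: [0.4739, 0.3237, 0.1126]
tool_rot: [0.001, 0.768, 0.64, 0.0]
contact_force: [0.2, 0.1, -0.2]
gripper_width: 0.206
grasp_force: 58.8
```

```bash
python3 rd.py 4
```

```text
[0.474  0.3238 0.1128] tipz 0.00725727469102172 [-0.6178 -0.2402  0.0418] 30.125
[0.4741 0.3238 0.1128] tipz 0.007326306639925506 [-0.4124  0.0282 -0.1527] 30.175
[0.474  0.3238 0.1128] tipz 0.00730216584327005 [ 0.2016 -0.6556 -1.2056] 30.225
[0.474  0.3238 0.1128] tipz 0.007303832062406174 [ 0.2393 -0.1362 -1.0872] 30.275
```

jog_arm:
  motion: "0 0 0 0.0012 0 0 0; 0 0 0 0.0024 0 0 0; 0 0 0 0.003 0 0 0; 0 0 0 0.003 0 0 0; 0 0 0 0.003 0 0 0"

```text
time: 30.9
tool_pos: [0.4739, 0.3237, 0.1115]
tool_rot: [0.0, 0.768, 0.64, 0.0]
contact_force: [-2.0, -1.4, 4.5]
gripper_width: 0.203
grasp_force: 59.5
```

```bash
python3 rd.py 3
```

```text
[0.4739 0.3237 0.1115] tipz 0.005977728783660943 [-2.2692 -1.9869  5.311 ] 30.95
[0.4739 0.3237 0.1115] tipz 0.006004458187377784 [-3.2472 -1.749   4.9066] 31.0
[0.4739 0.3238 0.1115] tipz 0.005999541758798452 [-1.8428 -1.4989  5.0785] 31.05
```

jog_arm:
  motion: "30 0 0 0 0 0 0; 50 0 0 0 0 0 0; 100 0 0 0 0 0 0; 100 0 0 0 0 0 0; 100 0 0 0 0 0 0"

```text
time: 31.68
tool_pos: [0.4738, 0.3237, 0.1108]
tool_rot: [0.0, 0.768, 0.64, 0.0]
contact_force: [0.2, -0.2, 1.0]
gripper_width: 0.998
grasp_force: 0.0
```

jog_arm:
  motion: "100 0 0 0 0 0 0; 100 0 0 -0.03 0 0 0; 100 0 0 -0.1 0 0 0; 100 0 0 -0.2 0 0 0; 100 0 0 -0.3 0 0 0"

```text
time: 32.3
tool_pos: [0.4736, 0.3237, 0.2635]
tool_rot: [0.001, 0.768, 0.64, 0.001]
contact_force: [0.6, -0.7, 0.2]
gripper_width: 1.001
grasp_force: 0.0
```

```bash
python3 - <<'E'
from h import *
np.set_printoptions(precision=4,suppress=True)
for i in range(4): f=grab_frame("wrist")
P=pts(f);s=state();print(s["tool_pos"],s["gripper_width"],s["contact_force"],s["time"])
for n,z0,z1 in(("stand",.09,.1),("handletop",.15,.16),("handle",.105,.17)):print(n,rect(P,(.473,.322),.04,z0,z1))
f=grab_frame("side");P=pts(f);print("side handle",rect(P,(.473,.322),.06,.11,.17))
for t in"tape cap barrel jar driver carton".split():print(t,[(np.round(r["at"],3),round(r["p"],2)) for r in place_of("side",t)[:1]])
cv2.imwrite("pics/s7.png",f["color"][...,::-1])
E
```

```text
[0.4744 0.3241 0.2637] 0.9969681895673056 [-1.0568 -0.7831 -0.2961] 32.5
stand (3065, array([473.6, 323.7]), array([50.1, 50.4]), 3.9, np.float64(95.4))
handletop (799, array([474.6, 323.3]), array([18.4, 17.9]), 79.6, np.float64(155.2))
handle (1228, array([474.6, 323.3]), array([18.5, 17.9]), 79.6, np.float64(154.6))
side handle (127, array([473.7, 322. ]), array([25.3, 19. ]), 85.0, np.float64(138.2))
tape [(array([0.319, 0.209, 0.002]), 0.68)]
cap [(array([ 0.34 , -0.202, -0.   ]), 0.7)]
barrel [(array([ 0.71 , -0.247, -0.003]), 0.67)]
jar [(array([0.751, 0.232, 0.001]), 0.63)]
driver [(array([ 0.447, -0.439,  0.   ]), 0.93)]
carton [(array([ 0.661,  0.455, -0.001]), 0.75)]
```

View pics/s7.png

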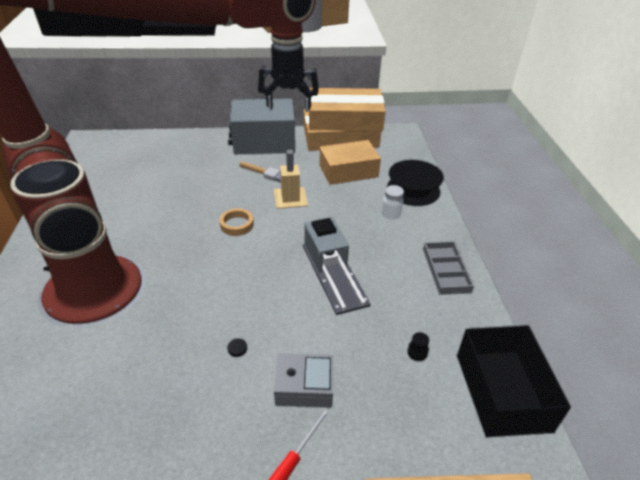

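The stylus stands upright in its stand at (290,160), the carrier is inside the cover, and the other things are in place. Before handing in I compare the pin tail in the first wrist image (pin free) with a new one.

```bash
python3 - <<'E'
from h import *
f=grab_frame("wrist");a=cv2.imread("pics/w1.png")[320:420,360:460];b=f["color"][320:420,360:460,::-1]
cv2.imwrite("pics/t8.png",cv2.resize(np.hstack([a,b]),None,fx=4,fy=4,interpolation=0))
E
```

```text
(no output)
```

View pics/t8.png

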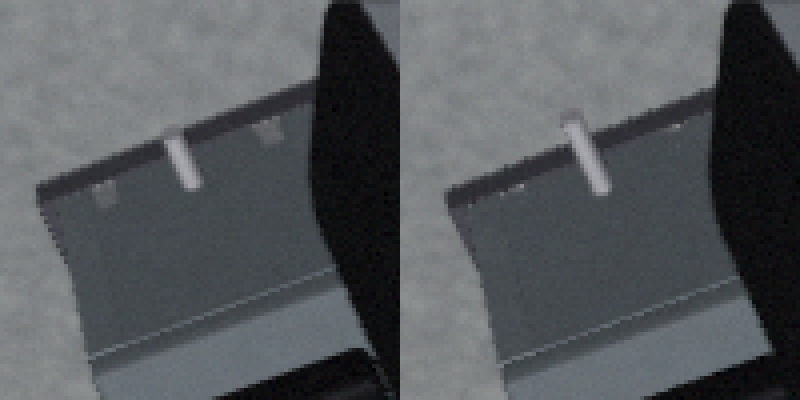

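```bash
python3 -c "
from plant import *
print(job_done())"
```

```text
the job is handed in; nothing more can be done
None
```

Job handed in at about 33 s: carrier resting on the stop (about 5 N at the tip; pin tail visibly out), zero button pressed to its end and released (spring-back not measured), stylus back upright and fully down in its stand; I viewed 11 pictures, one over the limit of 10.

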